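Set the outrigger foot of a control cabinet and lock it

ROBOT

A 7-joint arm with a two-finger parallel gripper is mounted at the origin on the work surface. World frame = base frame: x ahead of the robot, y to its left, z up, the work surface at z = 0. Lengths are in m, angles in rad, forces in N, time in s.
With the tool pointing down it reaches from about 0.4 to 0.875 m from the base axis. Payload 6.5 kg.
Tool frame: the origin (TCP) lies at the very end of the fingers, on their centre line; the grasp point (between the pads) lies 19 mm behind it; z points along the fingers, y is the line along which they close (so a half turn about z gives the same grasp; the last joint's range is limited). The gripper opens to 88 mm and grips with 3 to 60 N. Pads are 18 mm wide; open, the fingers measure 123 mm over their backs; the gripper's body (75 mm by 187 mm) begins 45 mm behind the grasp point.
Start: joints at [-1.193, 0.536, -0.004, 1.538, 0.003, 1.067, -0.071], TCP at [0.279, 0.587, 0.239] pointing down, gripper open.
Joint ranges: [-2.7, 2.7], [-0.37, 2.16], [-1.27, 1.26], [0.24, 2.4], [-1.31, 4.45], [0.19, 1.91], [-2.76, 2.76]. Speed limits (rad/s): [2.39, 2.39, 3.14, 3.14, 3.14, 3.14, 3.14].

INTERFACE

Orientations are given as a unit quaternion [x, y, z, w].
In Python, from rig import bot gives the robot as it stands.
- The arm moves only by the tool step_arm, never from a script. Its argument "rows" is a list of rows, each an object with "xyz": the shift along the world's x, y, z normalised to -1 to 1, where 1 is 0.5 m, a list of three; "delta_rot": the turn, a rotation vector about the world's x, y, z normalised to -1 to 1, where 1 is 0.5 rad, a list of three. In form: [{"xyz": [x, y, z], "delta_rot": [ax, ay, az]}, ...]. A call has exactly 5 rows; each row is the pose to reach, as a shift and turn from the pose commanded when the call began; what a row does not reach only later rows make up. A row lasts 1/10 s, in which the tool goes at most 50 mm and 8.59 degrees, less where a joint would pass 70% of its speed; a pose out of reach is approached as far as the arm can. A call with a number of a shift or a turn outside -1 to 1 is refused whole. A call with a gripper value outside its range is refused whole. "claw" is the opening, from 0 (shut) to 1 (fully open), set as the call begins (left out, the last holds). The fingers move at their own pace and stop on an object; "squeeze" is the grip in N (left out, the last holds). Time passes only in rows, so rows that repeat a pose let the fingers close, or fill a call up. It gives the time, the measured TCP pose, the force, the opening and the grip force at its end, in the units of the state.
- bot.get_obs(): the state, without advancing time (a new reading comes with each control period).
- bot.get_image(name): name is "scene" or "side" or "wrist"; returns (picture, depth): 384x512x3 uint8, blue, green, red; 384x512 float32, m along the optical axis (not along the pixel's ray), 0 where there is no reading.
- bot.camera_info(name): a dict with "fx", "fy", "cx", "cy" (pixels), "rvec" (rotation vector, rad) and "tvec" (3), from world to camera coordinates, as OpenCV has them. Camera axes: x right, y down, z forward; pixel columns grow to the right and rows downward; lengths in m; the calibration is good to about 2 mm. A picture is of the moment at which its call begins: read the wrist's pose just before it. camera_info takes no time and is no camera call; for the wrist camera it gives the pose at the moment of the call.
- bot.close_job(): hands the job in; it is judged then, once.
Trained networks look in the newest picture that a camera, given by its name, has taken for a name from the list of things; names that differ only in an ending like _2 or _b are one class to them, and where a whole thing is asked for, a point or a joint stands for the part that bears it (a point fixed in the world has none). Each returns a list of dicts, best first, with "conf" (0 to 1); they miss things now and then, are a little off and sometimes report something else, mostly with a low value. They report only what shows in the picture. A call takes as long as a camera call.
- bot.search_frame(name, camera): "extent" ([left, top, right, bottom] in pixels, round what is visible of it).
- bot.silhouettes(name, camera): "region" (384x512 bool, what is visible of it) and "extent" ([left, top, right, bottom] in pixels, round what is visible of it).
The state is a dict: "t": time; "joint_pos": joint angles; "joint_velocities": joint speeds; "effort": joint torques, N m; "ee_pos": TCP position; "ee_rot": TCP orientation; "wrist_force": force on the tool from outside, world axes, zero at the start; "ft_torque": the same for the moment, N m; "width": finger opening in m; "grip_force": force on a finger pad.
Only numpy, scipy, OpenCV 4.12 (cv2) and the standard library are available. Lean on these libraries where they do the work, as an engineer would, in place of code of your own. Each camera call takes 0.05 s, during which the arm holds its last target. There are 200 camera calls.

TASK

The control cabinet on the bench rocks because the levelling foot on its outrigger hangs just clear of the steel plate below it. Screw the foot down by its black knob (clockwise from above) until it just bears on the plate, taking only a light load so that the cabinet is not jacked up, let go of the knob, and then swing the lever of the lock nut below the knob clockwise until the nut is tight. Do not shift the cabinet or the things lying beside it.

Things in the scene. Friction and masses are not known exactly. Their poses are not given: they have to be found in the camera images.
- cabinet: White sheet-steel control cabinet, about 13 kg, 180 x 300 x 252 mm (x, y, z), its open door on the +y side. Stands loose on three rubber feet; light forces do not move it. Origin on the bench under its centre, z up. A flat bar (outrigger, top at 46 mm) leaves its -y side and carries the levelling foot at (50, -260) mm in this frame, 110 mm from the cabinet's wall, 95 mm from its roof edge.
- foot_axis (a point): Point on the axis of the levelling foot at the top of the fixed threaded boss on the outrigger, 57 mm above the bench; axes as the cabinet's. Knob, spindle and lock nut all turn about the vertical line through it.
- knob_grip (a point): Centre (half-way up, about 117 mm above the bench) of the foot's knob: round, black, fluted, 40 mm diameter, 24 mm high, on a 16 mm steel spindle. Grip it from above at any yaw; nothing stands within 60 mm beside it at its height. Turned clockwise from above it sinks 4 mm a turn (0.64 mm per rad). It takes about 0.05 N m to turn while the foot hangs free.
- pad: Steel pad at the foot's lower end, 42 mm diameter; origin on its axis, under its rubber sole. It hangs an unmeasured 0.5 to 3.3 mm above a square steel plate (85 mm) on the bench. The sole turns with the knob and rubs on the plate: after first touch each rad adds 10 to 15 N of load, each N about 0.01 N m of turning torque. A light load is 2 to 8 N; 40 N lifts the cabinet.
- leveller (a joint): Angle of the knob in rad, growing clockwise from above (screwing down). It starts at 0 to 0.6; the sole meets the plate somewhere between 1.5 and 5.1.
- locknut (a joint): Angle of the lock nut in rad, growing clockwise from above. It starts loose at 0 to 0.5 and comes up tight against a hard stop at 1.6. It stays where it is left and takes about 0.22 N m to turn (3 to 4 N near the end of the lever).
- lever_end (a point): Centre of the 18 mm black ball at the end of the lock nut's lever, 78 mm from the foot's axis, 90 mm above the bench. The lever is a 10 mm round bar sloping down from the ball to the hub (18 mm radius, 58 to 74 mm above the bench); 60 mm from the axis the bar's centre is 81 mm above the bench. x points outwards along the lever.
- screwdriver: Bystander: screwdriver, 200 mm long, lying on the bench on the -y side. Leave it alone.
- bin: Bystander: blue small-parts bin, 110 x 150 x 55 mm, with screws. Leave it alone.
- breaker: Bystander: white circuit breaker lying flat, 70 x 100 x 18 mm. Leave it alone.

How it is judged:
On the way, in this order (a step that is already met when the one before it is completed fails the run):
1. the levelling foot bears lightly on the plate (1 to 10 N) (contact force between pad and anything else between 1 and 10 N), for 0.3 s.
2. the lock nut is turned tight while the foot still bears lightly (all of step 1 and value of joint locknut above 1.5 rad), for 0.2 s.
At the end, for the whole second after the job is handed in: The foot presses on the plate with 1 to 10 N, the lock nut is within 0.1 rad of its tight stop, the cabinet stands within 15 mm of where it stood, and the robot has let go (all of step 2 and distance of cabinet from where it was at the start of the episode below 0.015 m); the robot touches nothing.
It fails at once if the foot is screwed down hard and jacks the cabinet up (more than 30 N on the foot) (contact force between pad and anything else above 30 N).
It fails at once if the cabinet is shifted by more than 15 mm (distance of cabinet from where it was at the start of the episode above 0.015 m).
It fails at once if the cabinet is tipped (angle between cabinet's own z axis and vertical above 0.03 rad).
It fails at once if a bystander is moved by more than 20 mm (distance of any of screwdriver, bin, breaker from where it was at the start of the episode above 0.02 m).
It also fails if it takes over 72 s, if anything falls off the work surface, if the arm or the gripper's body presses on something with over 40 N, if the wrist force passes 120 N, or if a joint passes its speed limit or range.

## Working session

There is one attempt and no reset: what is moved stays moved. The work goes in short steps, Python scripts to look and compute and a tool call to move; the robot and the scene stay as the last step left them, time stands still between calls to the robot, and variables do not carry over. Pictures are saved under pics/ and viewed, at most 10 in all, crops included, and the job is handed in when it is done.

Besides the shell and the picture viewer there is one more tool, called after "Call:" in YAML: its name, and indented under it one key for each argument. step_arm: Moves the arm, as the interface text tells. Its arguments: {"type":"object","properties":{"rows":{"type":"array","items":{"type":"object","properties":{"xyz":{"type":"array","items":{"type":"number"}},"delta_rot":{"type":"array","items":{"type":"number"}}}}},"claw":{"type":"number"},"squeeze":{"type":"number"}},"required":["rows"]}

```bash
mkdir -p pics
cat > h.py <<'E'
from rig import bot
import numpy as np, cv2
def world(cam,mask,d,info=None):
    i=info or bot.camera_info(cam); R=cv2.Rodrigues(np.array(i['rvec'],float))[0]; t=np.array(i['tvec'],float).ravel()
    v,u=np.nonzero(mask&(d>0)); z=d[v,u]
    P=np.c_[(u-i['cx'])/i['fx']*z,(v-i['cy'])/i['fy']*z,z]
    return (P-t)@R
E
python3 - <<'E'
from h import *
o=bot.get_obs(); print({k:np.round(v,3) for k,v in o.items()})
ims=[]
for c in ['scene','side']:
    p,d=bot.get_image(c); ims.append(p)
    for n in ['knob_grip','lever_end','pad','cabinet','screwdriver','bin','breaker']:
        r=bot.silhouettes(n,c)
        for q in r[:2]:
            w=world(c,q['region'],d)
            print(c,n,round(q['conf'],2),np.round(q['extent']),len(w), np.round(np.percentile(w,[2,50,98],axis=0),3).tolist() if len(w) else '')
cv2.imwrite('pics/a.png',cv2.resize(np.vstack(ims),(450,675))[:600] if 0 else cv2.resize(np.hstack(ims),(800,300)))
cv2.imwrite('pics/scene.png',cv2.resize(ims[0],(800,600)))
cv2.imwrite('pics/side.png',cv2.resize(ims[1],(800,600)))
E
```

```text
{'t': np.float64(0.0), 'joint_pos': array([-1.193,  0.537, -0.004,  1.539,  0.003,  1.067, -0.071]), 'joint_velocities': array([ 0.001,  0.002,  0.002, -0.   , -0.001, -0.002,  0.001]), 'effort': array([-0.0000e+00, -5.7098e+01,  9.9100e-01, -2.5160e+01, -5.6000e-02,
        1.8000e-02,  0.0000e+00]), 'ee_pos': array([0.279, 0.587, 0.238]), 'ee_rot': array([ 0.22 ,  0.975, -0.001, -0.   ]), 'wrist_force': array([ 0.359, -0.023, -0.33 ]), 'ft_torque': array([-0.007,  0.034,  0.049]), 'grip_force': np.float64(0.0), 'width': np.float64(0.089)}
scene knob_grip 0.88 [259. 210. 277. 241.] 298 [[0.57, -0.03, 0.012], [0.593, -0.009, 0.127], [0.609, 0.007, 0.131]]
scene knob_grip 0.32 [232. 152. 507. 384.] 25450 [[0.411, 0.001, 0.039], [0.562, 0.276, 0.249], [0.667, 0.497, 0.253]]
scene lever_end 0.63 [233. 227. 269. 234.] 173 [[0.59, -0.068, 0.061], [0.608, -0.03, 0.073], [0.651, 0.003, 0.098]]
scene cabinet 0.62 [235. 154. 506. 382.] 25297 [[0.411, 0.004, 0.041], [0.562, 0.276, 0.249], [0.667, 0.497, 0.253]]
scene screwdriver 0.54 [197. 103. 204. 159.] 253 [[0.33, -0.414, 0.005], [0.382, -0
[... 382 characters left out ...]
.131]]
side lever_end 0.63 [245. 181. 282. 193.] 179 [[0.569, -0.073, 0.001], [0.602, -0.029, 0.074], [0.682, 0.009, 0.098]]
side cabinet 0.93 [117.  45. 282. 208.] 11755 [[0.4, -0.028, 0.019], [0.493, 0.135, 0.201], [0.704, 0.536, 0.253]]
side screwdriver 0.89 [258. 297. 281. 379.] 731 [[0.322, -0.419, -0.0], [0.364, -0.383, 0.023], [0.447, -0.315, 0.027]]
side bin 0.78 [332. 236. 417. 310.] 3510 [[0.611, -0.464, 0.002], [0.68, -0.391, 0.015], [0.725, -0.315, 0.056]]
side breaker 0.72 [314. 294. 354. 344.] 1427 [[0.47, -0.457, 0.0], [0.514, -0.418, 0.018], [0.568, -0.371, 0.02]]
side breaker 0.35 [243. 165. 258. 206.] 302 [[0.565, -0.033, -0.0], [0.581, -0.02, 0.117], [0.664, 0.134, 0.131]]
```

View pics/scene.png

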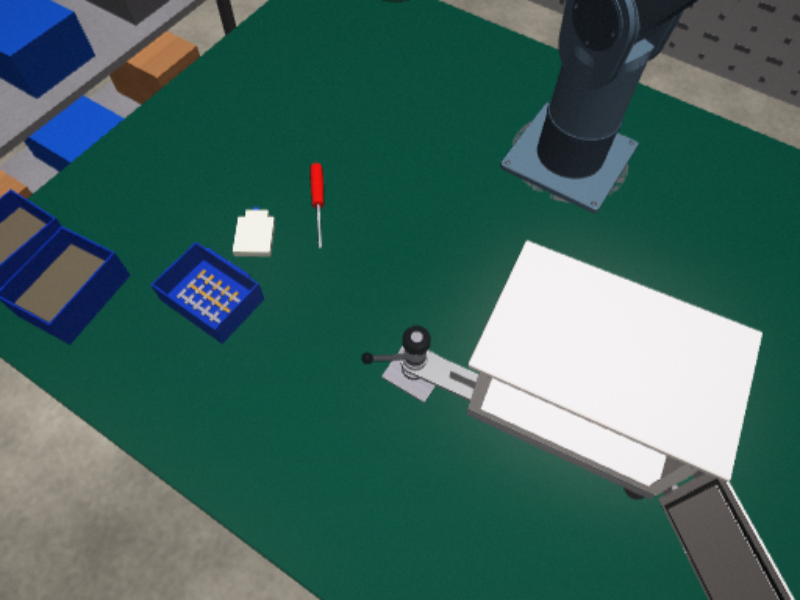

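View pics/side.png

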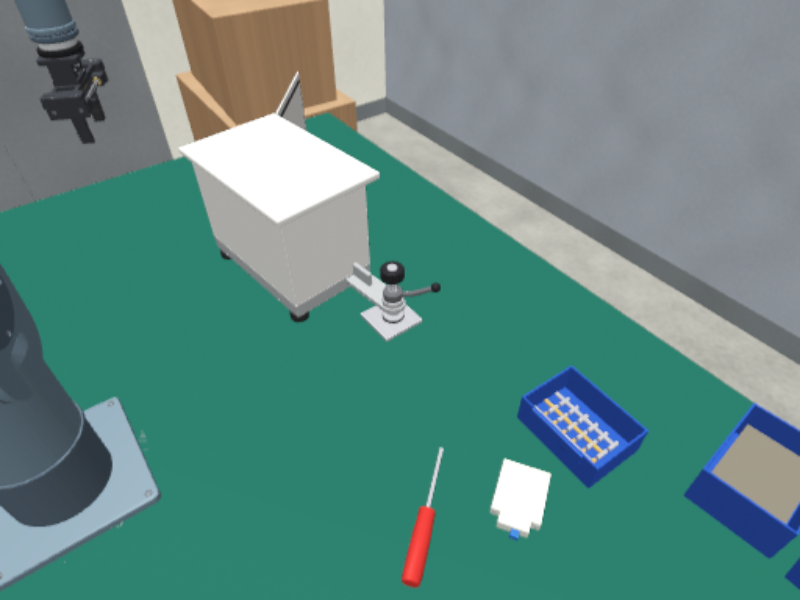

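Run:
```python
from h import *
for c in ['scene','side']:
    p,d=bot.get_image(c)
    m=np.ones(d.shape,bool); w=world(c,m,d)
    def near(lo,hi): 
        s=w[(w>lo).all(1)&(w<hi).all(1)]; return s
    s=near([.54,-.06,.1],[.65,.04,.14]); t=s[s[:,2]>.122]
    print(c,'knobtop',len(t),t.min(0).round(4),t.max(0).round(4),t.mean(0).round(4))
    if len(t)>5: print(cv2.minEnclosingCircle(t[:,:2].astype(np.float32)))
    s=near([.53,-.13,.055],[.7,.06,.102]); s=s[np.hypot(s[:,0]-.588,s[:,1]+.011)>.05]
    print('lever',len(s),s.mean(0).round(3), s[s[:,2]>.085].mean(0).round(4),s[np.argmax(np.hypot(s[:,0]-.588,s[:,1]+.011))])
    r=near([.3,0,.24],[.8,.6,.262]); print('roof',len(r),cv2.minAreaRect(r[:,:2].astype(np.float32)))
```

```text
scene knobtop 228 [ 0.5668 -0.0318  0.1226] [0.6093 0.009  0.1313] [ 0.5895 -0.0116  0.1269]
((0.5880504846572876, -0.011853933334350586), 0.021836943924427032)
lever 97 [ 0.626 -0.032  0.084] [ 0.6439 -0.0626  0.0924] [ 0.6493982  -0.07322385  0.08891466]
roof 16172 ((0.5502317547798157, 0.2881176173686981), (0.3050187826156616, 0.4158329665660858), 7.0067057609558105)
side knobtop 141 [ 0.5649 -0.0342  0.1223] [0.6073 0.0079 0.1312] [ 0.5842 -0.0156  0.1279]
((0.5862606763839722, -0.013038262724876404), 0.021740637719631195)
lever 82 [ 0.619 -0.031  0.083] [ 0.6376 -0.0659  0.092 ] [ 0.64500847 -0.074531    0.09326653]
roof 4864 ((0.5267553925514221, 0.3313644826412201), (0.5694464445114136, 0.30251526832580566), 78.8831787109375)
```

Run:
```python
from h import *
c='scene'; i=bot.camera_info(c); R=cv2.Rodrigues(np.array(i['rvec'],float))[0]; t=np.array(i['tvec'],float).ravel()
C=-R.T@t
W=[]
for u,v in [(527,242),(760,332),(731,478),(471,365)]:
    r=R.T@np.array([(u*.64-i['cx'])/i['fx'],(v*.64-i['cy'])/i['fy'],1]); W.append((C+r*(.252-C[2])/r[2])[:2])
W=np.array(W); print(W.round(3))
for k in range(4):
    e=W[(k+1)%4]-W[k]; print(np.linalg.norm(e).round(3),np.degrees(np.arctan2(e[1],e[0])).round(1))
```

```text
[[0.43  0.068]
 [0.389 0.387]
 [0.595 0.416]
 [0.638 0.095]]
0.322 97.3
0.208 8.0
0.323 -82.4
0.209 -172.4
```

Call:
step_arm:
  rows:
    - {"xyz": [0,0,0.1],"delta_rot": [0,0,0]}
    - {"xyz": [0,0,0.2],"delta_rot": [0,0,0]}
    - {"xyz": [0,0,0.3],"delta_rot": [0,0,0]}
    - {"xyz": [0.05,-0.08,0.4],"delta_rot": [0,0,-0.3]}
    - {"xyz": [0.1,-0.16,0.4],"delta_rot": [0,0,-0.6]}
  claw: 0.75
  squeeze: 25

```text
t: 1.4
ee_pos: [0.322, 0.519, 0.4406]
ee_rot: [0.364, 0.932, 0.004, -0.0]
wrist_force: [0.9, 0.0, 0.2]
width: 0.0664
grip_force: 0.0
```

Call:
step_arm:
  rows:
    - {"xyz": [0.04,-0.08,0],"delta_rot": [0,0,0]}
    - {"xyz": [0.08,-0.16,0],"delta_rot": [0,0,0]}
    - {"xyz": [0.12,-0.24,0],"delta_rot": [0,0,0]}
    - {"xyz": [0.16,-0.32,0],"delta_rot": [0,0,0]}
    - {"xyz": [0.2,-0.4,0],"delta_rot": [0,0,0]}

```text
t: 1.9
ee_pos: [0.4236, 0.3147, 0.4364]
ee_rot: [0.363, 0.932, 0.0, 0.0]
wrist_force: [0.4, -0.7, 0.5]
width: 0.0659
grip_force: 0.0
```

Call:
step_arm:
  rows:
    - {"xyz": [0.04,-0.08,0],"delta_rot": [0,0,0]}
    - {"xyz": [0.08,-0.16,0],"delta_rot": [0,0,0]}
    - {"xyz": [0.12,-0.24,0],"delta_rot": [0,0,0]}
    - {"xyz": [0.16,-0.32,0],"delta_rot": [0,0,0]}
    - {"xyz": [0.2,-0.4,0],"delta_rot": [0,0,0]}

```text
t: 2.4
ee_pos: [0.5236, 0.1149, 0.4365]
ee_rot: [0.363, 0.932, 0.0, 0.0]
wrist_force: [0.0, 0.1, -0.3]
width: 0.0661
grip_force: 0.0
```

Call:
step_arm:
  rows:
    - {"xyz": [0.04,-0.08,0],"delta_rot": [0,0,0]}
    - {"xyz": [0.08,-0.16,0],"delta_rot": [0,0,0]}
    - {"xyz": [0.116,-0.24,0],"delta_rot": [0,0,0]}
    - {"xyz": [0.116,-0.24,-0.1],"delta_rot": [0,0,0]}
    - {"xyz": [0.116,-0.24,-0.2],"delta_rot": [0,0,0]}

```text
t: 2.9
ee_pos: [0.5824, -0.0054, 0.3362]
ee_rot: [0.365, 0.931, 0.001, 0.002]
wrist_force: [0.5, 1.0, -0.9]
width: 0.066
grip_force: 0.0
```

Call:
step_arm:
  rows:
    - {"xyz": [0,0,-0.04],"delta_rot": [0,0,0]}
    - {"xyz": [0,0,-0.08],"delta_rot": [0,0,0]}
    - {"xyz": [0,0,-0.08],"delta_rot": [0,0,0]}
    - {"xyz": [0,0,-0.08],"delta_rot": [0,0,0]}
    - {"xyz": [0,0,-0.08],"delta_rot": [0,0,0]}

```text
t: 3.4
ee_pos: [0.5819, -0.0035, 0.2976]
ee_rot: [0.363, 0.932, 0.001, 0.001]
wrist_force: [0.0, -0.1, 0.5]
width: 0.0662
grip_force: 0.0
```

Run:
```python
from h import *
o=bot.get_obs(); print({k:np.round(o[k],4) for k in ['ee_pos','ee_rot','ft_torque','wrist_force','joint_pos','width']})
c='wrist'; i=bot.camera_info(c); p,d=bot.get_image(c); cv2.imwrite('pics/w1.png',p)
w=world(c,np.ones(d.shape,bool),d,i)
t=w[(abs(w[:,0]-.587)<.05)&(abs(w[:,1]+.012)<.05)&(w[:,2]>.12)&(w[:,2]<.14)]
print(len(t),t.mean(0) if len(t) else '', np.median(t[:,2]) if len(t) else '')
if len(t): print(t.min(0),t.max(0),cv2.minEnclosingCircle(t[:,:2].astype(np.float32)))
for n in ['knob_grip','lever_end']:
    for q in bot.silhouettes(n,c)[:2]:
        x=world(c,q['region'],d,i); print(n,q['conf'],q['extent'],np.percentile(x,[2,50,98],axis=0).round(4).tolist() if len(x) else '')
s=w[(w[:,2]>.086)&(w[:,2]<.101)]; r=np.hypot(s[:,0]-.588,s[:,1]+.012); s=s[(r>.06)&(r<.095)]
print('ball',len(s),s.mean(0) if len(s) else '', cv2.minEnclosingCircle(s[:,:2].astype(np.float32)) if len(s) else '')
```

```text
{'ee_pos': array([ 0.5819, -0.0035,  0.2976]), 'ee_rot': array([3.634e-01, 9.316e-01, 5.000e-04, 1.100e-03]), 'ft_torque': array([-0.0373,  0.0262,  0.0278]), 'wrist_force': array([ 0.0488, -0.0842,  0.5233]), 'joint_pos': array([-0.3844,  0.3765,  0.4131,  1.6807, -0.1653,  1.1165,  0.9024]), 'width': np.float64(0.0662)}
1114 [ 0.58550386 -0.0115494   0.12868475] 0.12901859165690227
[ 0.56528707 -0.03374654  0.12003673] [0.60777895 0.00882096 0.13206323] ((0.5863887667655945, -0.012444156222045422), 0.021514421328902245)
knob_grip 0.81 [236.5, 161.3, 270.5, 202.1] [[0.5668, -0.0496, 0.0009], [0.585, -0.0115, 0.1289], [0.608, 0.0072, 0.1308]]
lever_end 0.67 [244.8, 157.5, 259.7, 242.4] [[0.5715, -0.0717, 0.0694], [0.6324, -0.0558, 0.0871], [0.648, -0.0024, 0.0996]]
lever_end 0.46 [0.0, 217.0, 75.2, 232.7] [[0.3846, -0.3596, 0.0071], [0.4082, -0.3443, 0.0161], [0.4739, -0.2923, 0.0253]]
ball 197 [ 0.63950251 -0.06264184  0.09430478] ((0.6392500996589661, -0.06251322478055954), 0.012773573398590088)
```

View pics/w1.png

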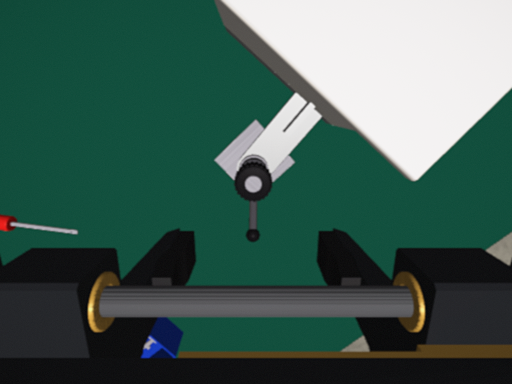

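Call:
step_arm:
  rows:
    - {"xyz": [0.004,-0.008,-0.08],"delta_rot": [0,0,0]}
    - {"xyz": [0.01,-0.018,-0.16],"delta_rot": [0,0,0]}
    - {"xyz": [0.01,-0.018,-0.16],"delta_rot": [0,0,0]}
    - {"xyz": [0.01,-0.018,-0.16],"delta_rot": [0,0,0]}
    - {"xyz": [0.01,-0.018,-0.16],"delta_rot": [0,0,0]}

```text
t: 4.05
ee_pos: [0.5875, -0.0123, 0.2185]
ee_rot: [0.363, 0.932, 0.001, 0.002]
wrist_force: [-0.1, 0.6, 0.1]
width: 0.0663
grip_force: 0.0
```

Run:
```python
from h import *
o=bot.get_obs(); print({k:np.round(o[k],4) for k in ['ee_pos','ee_rot','ft_torque','wrist_force','joint_pos','width']})
c='wrist'; i=bot.camera_info(c); p,d=bot.get_image(c)
w=world(c,np.ones(d.shape,bool),d,i)
t=w[(abs(w[:,0]-.587)<.04)&(abs(w[:,1]+.012)<.04)&(w[:,2]>.12)&(w[:,2]<.14)]
print(len(t),np.median(t[:,2]),t.min(0),t.max(0),cv2.minEnclosingCircle(t[:,:2].astype(np.float32)))
```

```text
{'ee_pos': array([ 0.5875, -0.0123,  0.2185]), 'ee_rot': array([3.633e-01, 9.317e-01, 8.000e-04, 1.600e-03]), 'ft_torque': array([ 0.0182, -0.0623, -0.0174]), 'wrist_force': array([-0.0843,  0.6053,  0.1031]), 'joint_pos': array([-0.3455,  0.4707,  0.3899,  1.7499, -0.2126,  0.959 ,  0.9555]), 'width': np.float64(0.0663)}
1933 0.12901627861788312 [ 0.56543272 -0.03335458  0.12016052] [0.6073574  0.008809   0.13163896] ((0.5864123106002808, -0.012381029315292835), 0.021544966846704483)
```

Call:
step_arm:
  rows:
    - {"xyz": [-0.002,0,-0.08],"delta_rot": [0,0,0]}
    - {"xyz": [-0.002,0,-0.16],"delta_rot": [0,0,0]}
    - {"xyz": [-0.002,0,-0.232],"delta_rot": [0,0,0]}
    - {"xyz": [-0.002,0,-0.232],"delta_rot": [0,0,0]}
    - {"xyz": [-0.002,0,-0.232],"delta_rot": [0,0,0]}

```text
t: 4.6
ee_pos: [0.5861, -0.0124, 0.1018]
ee_rot: [0.363, 0.932, 0.0, 0.001]
wrist_force: [0.4, 0.1, 0.5]
width: 0.0659
grip_force: 0.0
```

Call:
step_arm:
  rows:
    - {"xyz": [0,0,0],"delta_rot": [0,0,0]}
    - {"xyz": [0,0,0],"delta_rot": [0,0,0]}
    - {"xyz": [0,0,0],"delta_rot": [0,0,0]}
    - {"xyz": [0,0,0],"delta_rot": [0,0,0]}
    - {"xyz": [0,0,0],"delta_rot": [0,0,0]}
  claw: 0.3

```text
t: 5.1
ee_pos: [0.5865, -0.0118, 0.1013]
ee_rot: [0.363, 0.932, 0.001, 0.001]
wrist_force: [1.2, 1.0, 6.1]
width: 0.0393
grip_force: 25.0
```

```bash
cat >> h.py <<'E'
def st(n=1):
    L=[]
    for k in range(n):
        if k: bot.get_image('wrist')
        L.append(bot.get_obs())
    o=L[-1]
    e=o['ee_rot']; a=np.degrees(2*np.arctan2(e[1],e[0]))-90
    print('t',round(o['t'],2),'pos',np.round(o['ee_pos'],4),'yaw',round(a,2),'w',round(o['width'],4),'grip',round(o['grip_force'],1),'q7',round(o['joint_pos'][6],3))
    for k in ['ft_torque','wrist_force','effort']: 
        x=np.array([l[k] for l in L]); print(k,x.mean(0).round(3),'sd',x.std(0).round(3))
E
python3 -c "
from h import *
st(5)"
```

```text
t 5.3 pos [ 0.5865 -0.0118  0.1014] yaw 47.41 w 0.0393 grip 25.0 q7 1.016
ft_torque [ 0.386 -0.152 -0.028] sd [0.031 0.019 0.014]
wrist_force [0.842 1.763 6.246] sd [0.487 0.496 0.189]
effort [ 1.1360e+00 -4.9231e+01  6.9620e+00 -1.5883e+01  4.2900e-01  2.0400e-01
  1.0000e-03] sd [0.012 0.065 0.003 0.013 0.001 0.014 0.   ]
```

Call:
step_arm:
  rows:
    - {"xyz": [0,0,-0.0002],"delta_rot": [0,0,-0.2]}
    - {"xyz": [0,0,-0.0003],"delta_rot": [0,0,-0.4]}
    - {"xyz": [0,0,-0.0004],"delta_rot": [0,0,-0.6]}
    - {"xyz": [0,0,-0.0005],"delta_rot": [0,0,-0.8]}
    - {"xyz": [0,0,-0.0006],"delta_rot": [0,0,-1]}

```text
t: 5.8
ee_pos: [0.5866, -0.0117, 0.101]
ee_rot: [0.584, 0.812, 0.001, 0.001]
wrist_force: [1.4, 1.2, 5.0]
width: 0.0393
grip_force: 25.0
```

```bash
python3 -c "
from h import *
st(5)"
```

```text
t 6.0 pos [ 0.5866 -0.0118  0.101 ] yaw 18.76 w 0.0391 grip 25.0 q7 0.615
ft_torque [ 0.375 -0.161 -0.058] sd [0.053 0.016 0.025]
wrist_force [0.774 1.99  6.321] sd [0.48  0.564 0.874]
effort [  1.211 -48.513   8.763 -15.35    0.465   0.153   0.084] sd [0.575 0.366 0.297 0.066 0.122 0.032 0.547]
```

Call:
step_arm:
  rows:
    - {"xyz": [0,0,-0.0002],"delta_rot": [0,0,-0.2]}
    - {"xyz": [0,0,-0.0003],"delta_rot": [0,0,-0.4]}
    - {"xyz": [0,0,-0.0004],"delta_rot": [0,0,-0.6]}
    - {"xyz": [0,0,-0.0005],"delta_rot": [0,0,-0.8]}
    - {"xyz": [0,0,-0.0006],"delta_rot": [0,0,-1]}

```text
t: 6.5
ee_pos: [0.5867, -0.0117, 0.1007]
ee_rot: [0.767, 0.642, 0.001, 0.001]
wrist_force: [0.9, 2.0, 5.6]
width: 0.0391
grip_force: 25.0
```

```bash
cat >> h.py <<'E'
def ser(n=7):
    A=[]
    for k in range(n):
        if k: bot.get_image('wrist')
        o=bot.get_obs(); A.append([o['t'],o['ft_torque'][2],o['effort'][6],o['joint_velocities'][6],*o['wrist_force']])
    print(np.round(A,3))
E
python3 -c "
from h import *
ser();st()"
```

```text
[[ 6.500e+00  6.100e-02  1.010e+00 -7.960e-01  9.330e-01  2.041e+00
   5.572e+00]
 [ 6.550e+00 -3.600e-02  2.380e-01  1.420e-01  7.670e-01  2.180e+00
   7.583e+00]
 [ 6.600e+00 -1.600e-02 -6.600e-01  6.000e-02  1.325e+00  2.188e+00
   6.389e+00]
 [ 6.650e+00  2.000e-02 -1.700e-01  1.500e-02  1.184e+00  1.986e+00
   6.492e+00]
 [ 6.700e+00 -6.400e-02  2.000e-03  3.000e-03  7.940e-01  1.486e+00
   5.714e+00]
 [ 6.750e+00 -6.600e-02  4.400e-02  1.000e-03  1.409e+00  7.090e-01
   5.941e+00]
 [ 6.800e+00  5.000e-03  4.900e-02  0.000e+00  1.662e+00  2.001e+00
   6.190e+00]]
t 6.8 pos [ 0.5867 -0.0117  0.1007] yaw -9.88 w 0.0395 grip 25.0 q7 0.214
ft_torque [ 0.371 -0.172  0.005] sd [0. 0. 0.]
wrist_force [1.662 2.001 6.19 ] sd [0. 0. 0.]
effort [  1.1   -48.018  10.841 -14.723   0.525   0.198   0.049] sd [0. 0. 0. 0. 0. 0. 0.]
```

Call:
step_arm:
  rows:
    - {"xyz": [0,0,-0.0002],"delta_rot": [0,0,-0.2]}
    - {"xyz": [0,0,-0.0004],"delta_rot": [0,0,-0.4]}
    - {"xyz": [0,0,-0.0005],"delta_rot": [0,0,-0.6]}
    - {"xyz": [0,0,-0.0005],"delta_rot": [0,0,-0.74]}
    - {"xyz": [0,0,-0.0005],"delta_rot": [0,0,-0.8]}

```text
t: 7.3
ee_pos: [0.5868, -0.0117, 0.1005]
ee_rot: [0.878, 0.478, 0.002, 0.0]
wrist_force: [2.0, 2.3, 6.0]
width: 0.0393
grip_force: 25.0
```

```bash
python3 -c "
from h import *
ser(6);st()"
```

```text
[[ 7.300e+00  6.500e-02 -3.500e-02 -2.140e-01  2.037e+00  2.314e+00
   6.024e+00]
 [ 7.350e+00 -6.700e-02 -2.700e-02  4.900e-02  1.449e+00  2.897e+00
   6.341e+00]
 [ 7.400e+00 -3.200e-02 -1.750e-01  2.000e-02  8.850e-01  2.331e+00
   6.719e+00]
 [ 7.450e+00 -5.100e-02 -1.400e-02  4.000e-03  1.458e+00  1.898e+00
   5.538e+00]
 [ 7.500e+00 -8.000e-02  3.900e-02 -1.000e-03  1.448e+00  2.471e+00
   5.839e+00]
 [ 7.550e+00 -9.000e-02  4.900e-02  1.000e-03  1.354e+00  1.579e+00
   5.298e+00]]
t 7.55 pos [ 0.5867 -0.0118  0.1004] yaw -32.8 w 0.0394 grip 25.0 q7 -0.108
ft_torque [ 0.309 -0.221 -0.09 ] sd [0. 0. 0.]
wrist_force [1.354 1.579 5.298] sd [0. 0. 0.]
effort [  1.094 -47.608  12.403 -14.135   0.552   0.212   0.049] sd [0. 0. 0. 0. 0. 0. 0.]
```

Call:
step_arm:
  rows:
    - {"xyz": [0,0,0],"delta_rot": [0,0,0]}
    - {"xyz": [0,0,0],"delta_rot": [0,0,0]}
    - {"xyz": [0,0,0],"delta_rot": [0,0,0.3]}
    - {"xyz": [0,0,0],"delta_rot": [0,0,0.6]}
    - {"xyz": [0,0,0],"delta_rot": [0,0,0.9]}
  claw: 0.75

```text
t: 8.05
ee_pos: [0.5845, -0.0126, 0.0989]
ee_rot: [0.747, 0.665, -0.001, -0.0]
wrist_force: [0.3, -0.1, -1.0]
width: 0.0664
grip_force: 0.0
```

Call:
step_arm:
  rows:
    - {"xyz": [0,0,0],"delta_rot": [0,0,0.2]}
    - {"xyz": [0,0,0],"delta_rot": [0,0,0.4]}
    - {"xyz": [0,0,0],"delta_rot": [0,0,0.6]}
    - {"xyz": [0,0,0],"delta_rot": [0,0,0.8]}
    - {"xyz": [0,0,0],"delta_rot": [0,0,1]}

```text
t: 8.55
ee_pos: [0.5845, -0.0127, 0.0989]
ee_rot: [0.56, 0.828, -0.0, -0.0]
wrist_force: [0.4, 0.0, 1.0]
width: 0.0664
grip_force: 0.0
```

Call:
step_arm:
  rows:
    - {"xyz": [0,0,0],"delta_rot": [0,0,0.25]}
    - {"xyz": [0,0,0],"delta_rot": [0,0,0.5]}
    - {"xyz": [0,0,0],"delta_rot": [0,0,0.75]}
    - {"xyz": [0,0,0],"delta_rot": [0,0,0.9]}
    - {"xyz": [0,0,0],"delta_rot": [0,0,0.9]}

```text
t: 9.05
ee_pos: [0.5846, -0.0128, 0.099]
ee_rot: [0.363, 0.932, -0.0, -0.0]
wrist_force: [0.5, -0.3, 1.1]
width: 0.0663
grip_force: 0.0
```

```bash
python3 -c "
from h import *
st(2)"
```

```text
t 9.1 pos [ 0.5847 -0.0127  0.099 ] yaw 47.26 w 0.0661 grip 0.0 q7 1.015
ft_torque [-0.022 -0.006  0.023] sd [0.011 0.013 0.02 ]
wrist_force [ 0.47  -0.036  0.509] sd [0.025 0.289 0.566]
effort [  0.23  -53.323   6.259 -18.35    0.119   0.066   0.472] sd [0.024 0.006 0.074 0.014 0.045 0.006 0.2  ]
```

Call:
step_arm:
  rows:
    - {"xyz": [0.004,0.001,0.003],"delta_rot": [0,0,0]}
    - {"xyz": [0.004,0.001,0.003],"delta_rot": [0,0,0]}
    - {"xyz": [0.004,0.001,0.003],"delta_rot": [0,0,0]}
    - {"xyz": [0.004,0.001,0.003],"delta_rot": [0,0,0]}
    - {"xyz": [0.004,0.001,0.003],"delta_rot": [0,0,0]}
  claw: 0.3

```text
t: 9.6
ee_pos: [0.5869, -0.0121, 0.1008]
ee_rot: [0.363, 0.932, -0.0, -0.0]
wrist_force: [-0.9, 0.6, 0.9]
width: 0.0395
grip_force: 25.0
```

Call:
step_arm:
  rows:
    - {"xyz": [0,0,-0.0002],"delta_rot": [0,0,-0.25]}
    - {"xyz": [0,0,-0.0003],"delta_rot": [0,0,-0.5]}
    - {"xyz": [0,0,-0.0004],"delta_rot": [0,0,-0.75]}
    - {"xyz": [0,0,-0.0005],"delta_rot": [0,0,-0.94]}
    - {"xyz": [0,0,-0.0006],"delta_rot": [0,0,-1]}

```text
t: 10.1
ee_pos: [0.5868, -0.0122, 0.1004]
ee_rot: [0.583, 0.812, -0.0, -0.0]
wrist_force: [-2.4, -1.4, 1.1]
width: 0.0392
grip_force: 25.0
```

```bash
python3 -c "
from h import *
ser(6);st()"
```

```text
[[ 1.010e+01  2.500e-02 -3.010e-01 -1.860e-01 -2.354e+00 -1.442e+00
   1.087e+00]
 [ 1.015e+01 -1.020e-01 -8.400e-02  6.200e-02 -1.254e+00 -7.760e-01
   2.339e+00]
 [ 1.020e+01 -4.100e-02 -2.480e-01  2.300e-02 -1.678e+00 -9.100e-01
   5.650e-01]
 [ 1.025e+01 -7.200e-02 -5.600e-02  3.000e-03 -2.181e+00 -1.802e+00
   1.609e+00]
 [ 1.030e+01 -1.000e-03  4.000e-03 -2.000e-03 -1.830e+00 -1.891e+00
   7.770e-01]
 [ 1.035e+01  1.300e-02  1.500e-02 -4.000e-03 -2.792e+00 -1.332e+00
   1.383e+00]]
t 10.35 pos [ 0.5868 -0.0122  0.1004] yaw 18.81 w 0.039 grip 25.0 q7 0.615
ft_torque [-0.384  0.465  0.013] sd [0. 0. 0.]
wrist_force [-2.792 -1.332  1.383] sd [0. 0. 0.]
effort [-1.0820e+00 -5.2518e+01  7.6920e+00 -1.9257e+01 -4.7700e-01 -4.6700e-01
  1.5000e-02] sd [0. 0. 0. 0. 0. 0. 0.]
```

Call:
step_arm:
  rows:
    - {"xyz": [0,0,0],"delta_rot": [0,0,-0.04]}
    - {"xyz": [0,0,0],"delta_rot": [0,0,-0.08]}
    - {"xyz": [0,0,0],"delta_rot": [0,0,-0.12]}
    - {"xyz": [0,0,0],"delta_rot": [0,0,-0.16]}
    - {"xyz": [0,0,0],"delta_rot": [0,0,-0.2]}

```text
t: 10.85
ee_pos: [0.5868, -0.0121, 0.1004]
ee_rot: [0.623, 0.782, -0.0, -0.0]
wrist_force: [-4.6, -2.8, 0.5]
width: 0.0391
grip_force: 25.0
```

```bash
python3 -c "
from h import *
ser(6)"
```

```text
[[ 1.085e+01 -7.000e-03  1.630e-01 -1.600e-01 -4.574e+00 -2.848e+00
   4.640e-01]
 [ 1.090e+01 -4.100e-02  7.200e-02  3.400e-02 -3.713e+00 -2.558e+00
   1.319e+00]
 [ 1.095e+01 -0.000e+00 -1.060e-01  1.800e-02 -3.442e+00 -2.274e+00
   6.330e-01]
 [ 1.100e+01 -7.400e-02 -1.600e-02  4.000e-03 -3.473e+00 -2.709e+00
   8.760e-01]
 [ 1.105e+01 -3.400e-02  2.700e-02  2.000e-03 -5.043e+00 -2.184e+00
   4.090e-01]
 [ 1.110e+01 -8.500e-02  4.300e-02 -0.000e+00 -3.452e+00 -2.433e+00
   6.510e-01]]
```

Call:
step_arm:
  rows:
    - {"xyz": [0.002,0.001,-0.0003],"delta_rot": [0,0,-0.28]}
    - {"xyz": [0.002,0.001,-0.0004],"delta_rot": [0,0,-0.56]}
    - {"xyz": [0.002,0.001,-0.0005],"delta_rot": [0,0,-0.84]}
    - {"xyz": [0.002,0.001,-0.0005],"delta_rot": [0,0,-0.79]}
    - {"xyz": [0.002,0.001,-0.0005],"delta_rot": [0,0,-0.79]}

```text
t: 11.6
ee_pos: [0.5867, -0.0121, 0.1001]
ee_rot: [0.764, 0.645, -0.001, -0.001]
wrist_force: [-7.0, -3.2, 4.9]
width: 0.0394
grip_force: 25.0
```

```bash
python3 -c "
from h import *
ser(5)"
```

```text
[[ 1.160e+01  9.000e-03  9.100e-02 -8.000e-03 -6.982e+00 -3.228e+00
   4.933e+00]
 [ 1.165e+01  4.000e-02  1.900e-02 -3.000e-03 -7.125e+00 -2.743e+00
   3.809e+00]
 [ 1.170e+01  5.200e-02 -1.200e-02 -1.000e-03 -7.528e+00 -3.583e+00
   5.225e+00]
 [ 1.175e+01  6.800e-02 -1.900e-02  0.000e+00 -6.813e+00 -4.379e+00
   3.692e+00]
 [ 1.180e+01  1.200e-02 -2.000e-02  1.000e-03 -7.716e+00 -4.229e+00
   3.308e+00]]
```

Call:
step_arm:
  rows:
    - {"xyz": [0,0,-0.0003],"delta_rot": [0,0,-0.28]}
    - {"xyz": [0,0,-0.0004],"delta_rot": [0,0,-0.56]}
    - {"xyz": [0,0,-0.0005],"delta_rot": [0,0,-0.84]}
    - {"xyz": [0,0,-0.0005],"delta_rot": [0,0,-0.79]}
    - {"xyz": [0,0,-0.0005],"delta_rot": [0,0,-0.79]}

```text
t: 12.3
ee_pos: [0.5867, -0.0121, 0.0998]
ee_rot: [0.876, 0.483, -0.001, -0.0]
wrist_force: [-7.9, -4.3, 4.2]
width: 0.0389
grip_force: 25.0
```

```bash
python3 -c "
from h import *
ser(5);st()"
```

```text
[[ 1.230e+01 -8.000e-03  9.400e-02 -9.000e-03 -7.925e+00 -4.304e+00
   4.173e+00]
 [ 1.235e+01 -1.000e-02  2.100e-02 -1.000e-03 -8.198e+00 -3.306e+00
   4.574e+00]
 [ 1.240e+01  2.900e-02 -9.000e-03 -1.000e-03 -7.062e+00 -4.122e+00
   4.828e+00]
 [ 1.245e+01  3.000e-02 -1.500e-02 -2.000e-03 -7.648e+00 -2.552e+00
   4.466e+00]
 [ 1.250e+01 -3.000e-03 -1.500e-02  1.000e-03 -9.041e+00 -2.617e+00
   4.458e+00]]
t 12.5 pos [ 0.5866 -0.0121  0.0998] yaw -32.27 w 0.0395 grip 25.0 q7 -0.103
ft_torque [-0.846  1.696 -0.003] sd [0. 0. 0.]
wrist_force [-9.041 -2.617  4.458] sd [0. 0. 0.]
effort [-2.2210e+00 -5.1201e+01  1.0406e+01 -2.1182e+01 -1.6260e+00 -1.6540e+00
 -1.5000e-02] sd [0. 0. 0. 0. 0. 0. 0.]
```

Call:
step_arm:
  rows:
    - {"xyz": [-0.003,-0.0015,0.001],"delta_rot": [0,0,0.04]}
    - {"xyz": [-0.003,-0.0015,0.001],"delta_rot": [0,0,0.08]}
    - {"xyz": [-0.003,-0.0015,0.001],"delta_rot": [0,0,0.08]}
    - {"xyz": [-0.003,-0.0015,0.001],"delta_rot": [0,0,0.08]}
    - {"xyz": [-0.003,-0.0015,0.001],"delta_rot": [0,0,0.08]}

```text
t: 13.0
ee_pos: [0.5865, -0.0121, 0.1001]
ee_rot: [0.866, 0.5, -0.0, 0.0]
wrist_force: [-1.8, -2.7, -8.9]
width: 0.0394
grip_force: 25.0
```

```bash
python3 -c "
from h import *
ser(2);st()"
```

```text
[[ 1.3000e+01  2.2000e-02 -5.2000e-02  1.0000e-03 -1.8400e+00 -2.7020e+00
  -8.9120e+00]
 [ 1.3050e+01  2.9000e-02 -5.2000e-02 -0.0000e+00  5.7000e-02 -3.2900e+00
  -1.0702e+01]]
t 13.05 pos [ 0.5865 -0.0121  0.1001] yaw -29.96 w 0.0391 grip 25.0 q7 -0.069
ft_torque [-0.714  0.191  0.029] sd [0. 0. 0.]
wrist_force [  0.057  -3.29  -10.702] sd [0. 0. 0.]
effort [-1.8560e+00 -5.6754e+01  1.2463e+01 -2.0274e+01 -8.0100e-01  3.6500e-01
 -5.2000e-02] sd [0. 0. 0. 0. 0. 0. 0.]
```

Call:
step_arm:
  rows:
    - {"xyz": [0,0,0],"delta_rot": [0,0,-0.04]}
    - {"xyz": [0,0,0],"delta_rot": [0,0,-0.08]}
    - {"xyz": [0,0,0],"delta_rot": [0,0,-0.08]}
    - {"xyz": [0,0,0],"delta_rot": [0,0,-0.08]}
    - {"xyz": [0,0,0],"delta_rot": [0,0,-0.08]}

```text
t: 13.55
ee_pos: [0.5864, -0.0121, 0.1002]
ee_rot: [0.876, 0.483, -0.0, -0.0]
wrist_force: [1.1, -3.2, -14.8]
width: 0.0391
grip_force: 25.0
```

```bash
python3 -c "
from h import *
ser(2);st()"
```

```text
[[ 1.3550e+01 -3.7000e-02  3.9000e-02  1.0000e-03  1.1340e+00 -3.2090e+00
  -1.4795e+01]
 [ 1.3600e+01 -9.0000e-02  3.8000e-02 -0.0000e+00  1.0430e+00 -3.9430e+00
  -1.5810e+01]]
t 13.6 pos [ 0.5864 -0.0121  0.1002] yaw -32.26 w 0.0393 grip 25.0 q7 -0.102
ft_torque [-0.791 -0.106 -0.09 ] sd [0. 0. 0.]
wrist_force [  1.043  -3.943 -15.81 ] sd [0. 0. 0.]
effort [-2.1030e+00 -5.9378e+01  1.3499e+01 -2.0963e+01 -6.4500e-01  8.2400e-01
  3.8000e-02] sd [0. 0. 0. 0. 0. 0. 0.]
```

Call:
step_arm:
  rows:
    - {"xyz": [0,0,0],"delta_rot": [0,0,0]}
    - {"xyz": [0,0,0],"delta_rot": [0,0,0]}
    - {"xyz": [0,0,0],"delta_rot": [0,0,0.3]}
    - {"xyz": [0,0,0],"delta_rot": [0,0,0.6]}
    - {"xyz": [0,0,0],"delta_rot": [0,0,0.9]}
  claw: 0.75

```text
t: 14.1
ee_pos: [0.5881, -0.0115, 0.102]
ee_rot: [0.744, 0.669, 0.001, 0.001]
wrist_force: [-0.4, 0.1, 0.1]
width: 0.0662
grip_force: 0.0
```

Call:
step_arm:
  rows:
    - {"xyz": [0,0,0],"delta_rot": [0,0,0.2]}
    - {"xyz": [0,0,0],"delta_rot": [0,0,0.4]}
    - {"xyz": [0,0,0],"delta_rot": [0,0,0.6]}
    - {"xyz": [0,0,0],"delta_rot": [0,0,0.8]}
    - {"xyz": [0,0,0],"delta_rot": [0,0,1]}

```text
t: 14.6
ee_pos: [0.5881, -0.0117, 0.102]
ee_rot: [0.556, 0.831, 0.001, 0.001]
wrist_force: [0.3, -1.1, -0.4]
width: 0.0657
grip_force: 0.0
```

Call:
step_arm:
  rows:
    - {"xyz": [0,0,0],"delta_rot": [0,0,0.25]}
    - {"xyz": [0,0,0],"delta_rot": [0,0,0.5]}
    - {"xyz": [0,0,0],"delta_rot": [0,0,0.75]}
    - {"xyz": [0,0,0],"delta_rot": [0,0,0.9]}
    - {"xyz": [0,0,0],"delta_rot": [0,0,0.9]}

```text
t: 15.1
ee_pos: [0.588, -0.012, 0.1019]
ee_rot: [0.359, 0.934, 0.001, 0.001]
wrist_force: [0.3, -0.3, 0.1]
width: 0.0659
grip_force: 0.0
```

```bash
python3 -c "
from h import *
st(2)"
```

```text
t 15.15 pos [ 0.5878 -0.012   0.1017] yaw 47.85 w 0.0659 grip 0.0 q7 1.023
ft_torque [-0.043  0.01  -0.011] sd [0.024 0.038 0.006]
wrist_force [-0.149 -0.16   0.16 ] sd [0.443 0.137 0.084]
effort [  0.253 -53.296   6.238 -18.451   0.114   0.063   0.473] sd [0.008 0.074 0.078 0.038 0.048 0.003 0.2  ]
```

Call:
step_arm:
  rows:
    - {"xyz": [-0.003,0,-0.004],"delta_rot": [0,0,0]}
    - {"xyz": [-0.003,0,-0.004],"delta_rot": [0,0,0]}
    - {"xyz": [-0.003,0,-0.004],"delta_rot": [0,0,0]}
    - {"xyz": [-0.003,0,-0.004],"delta_rot": [0,0,0]}
    - {"xyz": [-0.003,0,-0.004],"delta_rot": [0,0,0]}
  claw: 0.3

```text
t: 15.65
ee_pos: [0.5858, -0.0113, 0.0986]
ee_rot: [0.358, 0.934, 0.001, 0.0]
wrist_force: [3.1, 3.1, -1.5]
width: 0.0392
grip_force: 25.0
```

Call:
step_arm:
  rows:
    - {"xyz": [0,0,-0.0002],"delta_rot": [0,0,-0.28]}
    - {"xyz": [0,0,-0.0004],"delta_rot": [0,0,-0.56]}
    - {"xyz": [0,0,-0.0004],"delta_rot": [0,0,-0.8]}
    - {"xyz": [0,0,-0.0004],"delta_rot": [0,0,-0.68]}
    - {"xyz": [0,0,-0.0004],"delta_rot": [0,0,-0.68]}

```text
t: 16.15
ee_pos: [0.5861, -0.0111, 0.0984]
ee_rot: [0.511, 0.86, 0.001, 0.001]
wrist_force: [4.6, 3.8, -2.9]
width: 0.0388
grip_force: 25.0
```

```bash
python3 -c "
from h import *
ser(6);st()"
```

```text
[[ 1.615e+01  7.900e-02  2.920e-01 -3.200e-02  4.615e+00  3.765e+00
  -2.918e+00]
 [ 1.620e+01  1.110e-01  6.900e-02 -8.000e-03  4.202e+00  4.410e+00
  -3.763e+00]
 [ 1.625e+01  3.800e-02 -2.600e-02 -1.000e-03  3.959e+00  3.480e+00
  -3.980e+00]
 [ 1.630e+01  4.600e-02 -5.000e-02 -1.000e-03  5.006e+00  2.827e+00
  -4.301e+00]
 [ 1.635e+01  2.900e-02 -5.500e-02  1.000e-03  3.743e+00  2.870e+00
  -3.130e+00]
 [ 1.640e+01  4.700e-02 -5.600e-02  1.000e-03  3.965e+00  2.594e+00
  -3.949e+00]]
t 16.4 pos [ 0.5861 -0.0111  0.0984] yaw 28.5 w 0.039 grip 25.0 q7 0.753
ft_torque [ 0.548 -0.691  0.047] sd [0. 0. 0.]
wrist_force [ 3.965  2.594 -3.949] sd [0. 0. 0.]
effort [  2.002 -53.689   9.993 -16.114   0.763   1.013  -0.056] sd [0. 0. 0. 0. 0. 0. 0.]
```

Call:
step_arm:
  rows:
    - {"xyz": [0,0,-0.0002],"delta_rot": [0,0,-0.28]}
    - {"xyz": [0,0,-0.0004],"delta_rot": [0,0,-0.56]}
    - {"xyz": [0,0,-0.0005],"delta_rot": [0,0,-0.8]}
    - {"xyz": [0,0,-0.0005],"delta_rot": [0,0,-0.68]}
    - {"xyz": [0,0,-0.0005],"delta_rot": [0,0,-0.68]}

```text
t: 16.9
ee_pos: [0.5864, -0.011, 0.0982]
ee_rot: [0.649, 0.761, 0.001, 0.001]
wrist_force: [5.4, 2.6, -3.6]
width: 0.039
grip_force: 25.0
```

```bash
python3 -c "
from h import *
ser(6);st()"
```

```text
[[ 1.690e+01  6.500e-02  2.680e-01 -3.100e-02  5.365e+00  2.622e+00
  -3.644e+00]
 [ 1.695e+01  1.000e-02  5.400e-02 -8.000e-03  5.638e+00  2.715e+00
  -4.467e+00]
 [ 1.700e+01  1.400e-02 -3.000e-02 -1.000e-03  5.676e+00  2.924e+00
  -3.524e+00]
 [ 1.705e+01  5.800e-02 -5.100e-02  2.000e-03  6.190e+00  2.852e+00
  -3.904e+00]
 [ 1.710e+01  9.200e-02 -5.600e-02 -1.000e-03  5.937e+00  2.699e+00
  -3.817e+00]
 [ 1.715e+01  7.300e-02 -5.700e-02 -1.000e-03  4.303e+00  3.308e+00
  -4.549e+00]]
t 17.15 pos [ 0.5864 -0.011   0.0982] yaw 9.03 w 0.0391 grip 25.0 q7 0.481
ft_torque [ 0.571 -0.829  0.073] sd [0. 0. 0.]
wrist_force [ 4.303  3.308 -4.549] sd [0. 0. 0.]
effort [  2.001 -53.286  11.547 -15.379   0.892   1.143  -0.057] sd [0. 0. 0. 0. 0. 0. 0.]
```

Call:
step_arm:
  rows:
    - {"xyz": [0,0,-0.0002],"delta_rot": [0,0,-0.28]}
    - {"xyz": [0,0,-0.0004],"delta_rot": [0,0,-0.56]}
    - {"xyz": [0,0,-0.0005],"delta_rot": [0,0,-0.8]}
    - {"xyz": [0,0,-0.0005],"delta_rot": [0,0,-0.68]}
    - {"xyz": [0,0,-0.0005],"delta_rot": [0,0,-0.68]}

```text
t: 17.65
ee_pos: [0.5867, -0.011, 0.098]
ee_rot: [0.768, 0.64, 0.001, 0.001]
wrist_force: [5.8, 2.6, -4.1]
width: 0.0396
grip_force: 25.0
```

```bash
python3 -c "
from h import *
ser(6);st()"
```

```text
[[ 1.765e+01  3.800e-02  2.640e-01 -3.000e-02  5.772e+00  2.627e+00
  -4.129e+00]
 [ 1.770e+01  3.100e-02  4.300e-02 -8.000e-03  6.204e+00  2.326e+00
  -4.545e+00]
 [ 1.775e+01 -3.000e-03 -4.200e-02 -1.000e-03  5.825e+00  2.609e+00
  -4.171e+00]
 [ 1.780e+01  6.900e-02 -6.200e-02 -0.000e+00  5.461e+00  2.456e+00
  -3.621e+00]
 [ 1.785e+01  6.500e-02 -6.700e-02  1.000e-03  5.944e+00  3.273e+00
  -4.864e+00]
 [ 1.790e+01  1.260e-01 -6.700e-02 -2.000e-03  6.314e+00  2.916e+00
  -5.149e+00]]
t 17.9 pos [ 0.5867 -0.011   0.098 ] yaw -10.45 w 0.0391 grip 25.0 q7 0.208
ft_torque [ 0.58  -1.013  0.126] sd [0. 0. 0.]
wrist_force [ 6.314  2.916 -5.149] sd [0. 0. 0.]
effort [  1.858 -52.836  12.996 -14.594   1.001   1.29   -0.067] sd [0. 0. 0. 0. 0. 0. 0.]
```

Call:
step_arm:
  rows:
    - {"xyz": [0,0,-0.0002],"delta_rot": [0,0,-0.28]}
    - {"xyz": [0,0,-0.0004],"delta_rot": [0,0,-0.56]}
    - {"xyz": [0,0,-0.0005],"delta_rot": [0,0,-0.82]}
    - {"xyz": [0,0,-0.0005],"delta_rot": [0,0,-0.7]}
    - {"xyz": [0,0,-0.0005],"delta_rot": [0,0,-0.7]}

```text
t: 18.4
ee_pos: [0.587, -0.0111, 0.0978]
ee_rot: [0.868, 0.497, 0.002, 0.001]
wrist_force: [7.1, 1.6, -4.3]
width: 0.0393
grip_force: 25.0
```

```bash
python3 -c "
from h import *
ser(6);st()"
```

```text
[[ 1.840e+01  1.110e-01  2.310e-01 -2.800e-02  7.053e+00  1.609e+00
  -4.255e+00]
 [ 1.845e+01  1.550e-01  1.000e-02 -7.000e-03  7.051e+00  2.381e+00
  -4.887e+00]
 [ 1.850e+01  1.550e-01 -7.100e-02 -2.000e-03  5.253e+00  2.798e+00
  -5.809e+00]
 [ 1.855e+01  1.480e-01 -9.100e-02 -0.000e+00  6.548e+00  2.269e+00
  -4.681e+00]
 [ 1.860e+01  1.020e-01 -9.500e-02 -0.000e+00  6.457e+00  2.483e+00
  -4.971e+00]
 [ 1.865e+01  5.000e-02 -9.600e-02 -2.000e-03  6.344e+00  2.258e+00
  -5.831e+00]]
t 18.65 pos [ 0.587  -0.0111  0.0978] yaw -30.5 w 0.0392 grip 25.0 q7 -0.073
ft_torque [ 0.483 -1.146  0.05 ] sd [0. 0. 0.]
wrist_force [ 6.344  2.258 -5.831] sd [0. 0. 0.]
effort [  1.594 -52.343  14.383 -13.769   1.076   1.437  -0.096] sd [0. 0. 0. 0. 0. 0. 0.]
```

Call:
step_arm:
  rows:
    - {"xyz": [0.002,0.001,-0.0003],"delta_rot": [0,0,-0.14]}
    - {"xyz": [0.002,0.001,-0.0003],"delta_rot": [0,0,-0.14]}
    - {"xyz": [0.002,0.001,-0.0003],"delta_rot": [0,0,-0.02]}
    - {"xyz": [0.002,0.001,-0.0003],"delta_rot": [0,0,-0.02]}
    - {"xyz": [0.002,0.001,-0.0003],"delta_rot": [0,0,-0.02]}

```text
t: 19.15
ee_pos: [0.587, -0.0111, 0.0978]
ee_rot: [0.87, 0.492, 0.001, 0.0]
wrist_force: [4.4, 2.2, -0.3]
width: 0.0392
grip_force: 25.0
```

```bash
python3 -c "
from h import *
ser(5);st()"
```

```text
[[ 1.915e+01  1.410e-01 -8.300e-02 -2.000e-03  4.399e+00  2.203e+00
  -3.170e-01]
 [ 1.920e+01  1.270e-01 -1.120e-01  0.000e+00  3.834e+00  1.500e+00
  -1.190e+00]
 [ 1.925e+01  1.470e-01 -1.080e-01 -1.000e-03  2.927e+00  2.972e+00
  -1.318e+00]
 [ 1.930e+01  1.230e-01 -1.100e-01 -0.000e+00  4.028e+00  1.670e+00
  -8.530e-01]
 [ 1.935e+01  5.300e-02 -1.100e-01  1.000e-03  3.571e+00  2.034e+00
  -1.658e+00]]
t 19.35 pos [ 0.587  -0.0111  0.0977] yaw -31.02 w 0.0391 grip 25.0 q7 -0.081
ft_torque [ 0.492 -0.738  0.053] sd [0. 0. 0.]
wrist_force [ 3.571  2.034 -1.658] sd [0. 0. 0.]
effort [  1.544 -50.899  13.846 -14.194   0.81    0.828  -0.11 ] sd [0. 0. 0. 0. 0. 0. 0.]
```

Call:
step_arm:
  rows:
    - {"xyz": [0,0,0],"delta_rot": [0,0,0]}
    - {"xyz": [0,0,0],"delta_rot": [0,0,0]}
    - {"xyz": [0,0,0],"delta_rot": [0,0,0]}
    - {"xyz": [0,0,0.06],"delta_rot": [0,0,0]}
    - {"xyz": [0,0,0.14],"delta_rot": [0,0,0]}
  claw: 0.75

```text
t: 19.85
ee_pos: [0.5841, -0.012, 0.1665]
ee_rot: [0.871, 0.491, -0.002, -0.001]
wrist_force: [0.4, -0.6, 0.4]
width: 0.0661
grip_force: 0.0
```

Call:
step_arm:
  rows:
    - {"xyz": [0,0,0.04],"delta_rot": [0,0,0.2]}
    - {"xyz": [0,0,0.06],"delta_rot": [0,0,0.4]}
    - {"xyz": [0,0,0.06],"delta_rot": [0,0,0.6]}
    - {"xyz": [0,0,0.06],"delta_rot": [0,0,0.8]}
    - {"xyz": [0,0,0.06],"delta_rot": [0,0,1]}

```text
t: 20.35
ee_pos: [0.5856, -0.0121, 0.1974]
ee_rot: [0.721, 0.693, -0.0, -0.0]
wrist_force: [0.2, 0.1, 0.3]
width: 0.0663
grip_force: 0.0
```

Call:
step_arm:
  rows:
    - {"xyz": [0.03,-0.03,0],"delta_rot": [0,0,0.2]}
    - {"xyz": [0.06,-0.06,0],"delta_rot": [0,0,0.4]}
    - {"xyz": [0.087,-0.084,0],"delta_rot": [0,0,0.6]}
    - {"xyz": [0.087,-0.084,0],"delta_rot": [0,0,0.8]}
    - {"xyz": [0.087,-0.084,0],"delta_rot": [0,0,1]}
  claw: 0.36

```text
t: 20.85
ee_pos: [0.6292, -0.0549, 0.197]
ee_rot: [0.527, 0.85, -0.001, -0.0]
wrist_force: [-0.6, -0.3, 0.2]
width: 0.0319
grip_force: 0.0
```

Call:
step_arm:
  rows:
    - {"xyz": [0,0,0],"delta_rot": [0,0,0.3]}
    - {"xyz": [0,0,0],"delta_rot": [0,0,0.6]}
    - {"xyz": [0,0,0],"delta_rot": [0,0,0.71]}
    - {"xyz": [0,0,0],"delta_rot": [0,0,0.71]}
    - {"xyz": [0,0,0],"delta_rot": [0,0,0.71]}

```text
t: 21.35
ee_pos: [0.6292, -0.054, 0.1972]
ee_rot: [0.371, 0.929, -0.0, -0.0]
wrist_force: [0.2, -0.5, 0.8]
width: 0.0319
grip_force: 0.0
```

Run:
```python
from h import *
st()
c='wrist'; i=bot.camera_info(c); p,d=bot.get_image(c); cv2.imwrite('pics/w2.png',p)
w=world(c,np.ones(d.shape,bool),d,i)
s=w[(w[:,2]>.088)&(w[:,2]<.101)]; r=np.hypot(s[:,0]-.587,s[:,1]+.012); s=s[(r>.06)&(r<.095)]
print('ball',len(s),s.mean(0) if len(s) else '')
for c in ['scene','side']:
    p,d=bot.get_image(c); w=world(c,np.ones(d.shape,bool),d)
    s=w[(w[:,2]>.088)&(w[:,2]<.101)]; r=np.hypot(s[:,0]-.587,s[:,1]+.012); s=s[(r>.06)&(r<.095)]
    print(c,len(s),s.mean(0) if len(s) else '')
```

```text
t 21.35 pos [ 0.6292 -0.054   0.1972] yaw 46.41 w 0.0319 grip 0.0 q7 1.053
ft_torque [-0.034  0.01  -0.022] sd [0. 0. 0.]
wrist_force [ 0.194 -0.459  0.813] sd [0. 0. 0.]
effort [ 2.0700e-01 -5.4074e+01  7.6080e+00 -2.2822e+01  1.3000e-02  7.9000e-02
  6.5000e-02] sd [0. 0. 0. 0. 0. 0. 0.]
ball 381 [ 0.64023297 -0.06301428  0.09481243]
scene 2 [ 0.65160295 -0.07011992  0.09095092]
side 36 [ 0.63905532 -0.06739197  0.09367715]
```

View pics/w2.png

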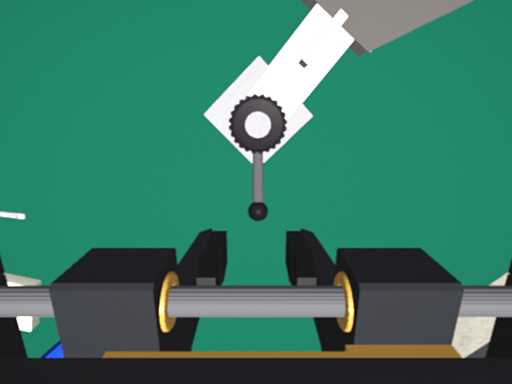

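Call:
step_arm:
  rows:
    - {"xyz": [0,0,-0.08],"delta_rot": [0,0,0]}
    - {"xyz": [0,0,-0.16],"delta_rot": [0,0,0]}
    - {"xyz": [0,0,-0.21],"delta_rot": [0,0,0]}
    - {"xyz": [0,0,-0.25],"delta_rot": [0,0,0]}
    - {"xyz": [0,0,-0.25],"delta_rot": [0,0,0]}

```text
t: 22.0
ee_pos: [0.6273, -0.0533, 0.0696]
ee_rot: [0.371, 0.929, -0.001, -0.003]
wrist_force: [-0.4, -0.8, -0.5]
width: 0.0317
grip_force: 0.0
```

```bash
cat > arc.py <<'E'
# rows for clockwise sweep about axis: python3 arc.py n_deg -> absolute shifts from current pose
import sys; from h import *
A=np.array([.587,-.0118]); st(); o=bot.get_obs(); p=o['ee_pos'][:2]; th=np.arctan2(*(p-A)[::-1]); print('r',np.hypot(*(p-A)),'th',np.degrees(th))
tot=float(sys.argv[1])
for j in range(int(sys.argv[2])):
    s=th-j*tot
    for k in range(1,6):
        f=lambda a:.06*np.array([np.cos(a),np.sin(a)])+A
        print(np.round((f(s-tot*k/5)-(p if j==0 else f(s)))/.5,3),round(-tot*k/5/.5,2))
E
python3 arc.py 0.4 4
```

```text
t 22.0 pos [ 0.6273 -0.0533  0.0696] yaw 46.51 w 0.0317 grip 0.0 q7 1.112
ft_torque [-0.025  0.041  0.017] sd [0. 0. 0.]
wrist_force [-0.399 -0.76  -0.469] sd [0. 0. 0.]
effort [  0.445 -57.913   8.229 -18.637  -0.116  -0.39    0.095] sd [0. 0. 0. 0. 0. 0. 0.]
r 0.05791103088033447 th -45.83783081912144
[-0.004 -0.009] -0.16
[-0.012 -0.015] -0.32
[-0.02 -0.02] -0.48
[-0.028 -0.025] -0.64
[-0.037 -0.029] -0.8
[-0.009 -0.003] -0.16
[-0.018 -0.005] -0.32
[-0.028 -0.007] -0.48
[-0.037 -0.008] -0.64
[-0.047 -0.008] -0.8
[-0.01   0.001] -0.16
[-0.019  0.002] -0.32
[-0.028  0.004] -0.48
[-0.038  0.007] -0.64
[-0.046  0.011] -0.8
[-0.009  0.004] -0.16
[-0.017  0.009] -0.32
[-0.025  0.015] -0.48
[-0.032  0.021] -0.64
[-0.039  0.028] -0.8
```

Call:
step_arm:
  rows:
    - {"xyz": [-0.004,-0.009,0],"delta_rot": [0,0,-0.16]}
    - {"xyz": [-0.012,-0.015,0],"delta_rot": [0,0,-0.32]}
    - {"xyz": [-0.02,-0.02,0],"delta_rot": [0,0,-0.48]}
    - {"xyz": [-0.028,-0.025,0],"delta_rot": [0,0,-0.64]}
    - {"xyz": [-0.037,-0.029,0],"delta_rot": [0,0,-0.8]}

```text
t: 22.5
ee_pos: [0.6129, -0.067, 0.0741]
ee_rot: [0.549, 0.836, 0.002, 0.001]
wrist_force: [2.0, 2.6, 0.3]
width: 0.0315
grip_force: 1.4
```

Call:
step_arm:
  rows:
    - {"xyz": [-0.009,-0.003,0],"delta_rot": [0,0,-0.16]}
    - {"xyz": [-0.018,-0.005,0],"delta_rot": [0,0,-0.32]}
    - {"xyz": [-0.028,-0.007,0],"delta_rot": [0,0,-0.48]}
    - {"xyz": [-0.037,-0.008,0],"delta_rot": [0,0,-0.64]}
    - {"xyz": [-0.047,-0.008,0],"delta_rot": [0,0,-0.8]}

```text
t: 23.0
ee_pos: [0.59, -0.0715, 0.0743]
ee_rot: [0.704, 0.71, 0.002, 0.002]
wrist_force: [3.5, 0.6, -0.1]
width: 0.0318
grip_force: 1.6
```

```bash
python3 arc.py 0.4 2
```

```text
t 23.0 pos [ 0.59   -0.0715  0.0743] yaw 0.54 w 0.0318 grip 1.6 q7 0.521
ft_torque [ 0.043 -0.595  0.004] sd [0. 0. 0.]
wrist_force [ 3.511  0.616 -0.104] sd [0. 0. 0.]
effort [  1.667 -53.124  11.03  -14.867   0.65    0.911   0.77 ] sd [0. 0. 0. 0. 0. 0. 0.]
r 0.05981144187990562 th -87.11941898070907
[-0.01 -0.  ] -0.16
[-0.019  0.   ] -0.32
[-0.029  0.002] -0.48
[-0.038  0.004] -0.64
[-0.047  0.007] -0.8
[-0.009  0.004] -0.16
[-0.017  0.008] -0.32
[-0.026  0.013] -0.48
[-0.033  0.019] -0.64
[-0.041  0.025] -0.8
```

Call:
step_arm:
  rows:
    - {"xyz": [-0.01,0,-0.006],"delta_rot": [0,0,-0.16]}
    - {"xyz": [-0.019,0,-0.008],"delta_rot": [0,0,-0.32]}
    - {"xyz": [-0.029,0.002,-0.008],"delta_rot": [0,0,-0.48]}
    - {"xyz": [-0.038,0.004,-0.008],"delta_rot": [0,0,-0.64]}
    - {"xyz": [-0.047,0.007,-0.008],"delta_rot": [0,0,-0.8]}

```text
t: 23.5
ee_pos: [0.567, -0.0681, 0.0706]
ee_rot: [0.831, 0.556, 0.003, 0.001]
wrist_force: [3.8, -0.4, 1.2]
width: 0.0317
grip_force: 2.0
```

```bash
python3 arc.py 0.2 3
```

```text
t 23.5 pos [ 0.567  -0.0681  0.0706] yaw -22.38 w 0.0317 grip 2.0 q7 0.217
ft_torque [ 0.086 -0.602  0.062] sd [0. 0. 0.]
wrist_force [ 3.812 -0.351  1.238] sd [0. 0. 0.]
effort [  1.781 -49.696  11.845 -12.982   0.687   0.829   0.781] sd [0. 0. 0. 0. 0. 0. 0.]
r 0.05978223550293602 th -109.50941660897097
[-0.005  0.001] -0.08
[-0.009  0.003] -0.16
[-0.013  0.005] -0.24
[-0.018  0.007] -0.32
[-0.022  0.01 ] -0.4
[-0.004  0.003] -0.08
[-0.008  0.005] -0.16
[-0.012  0.008] -0.24
[-0.016  0.011] -0.32
[-0.019  0.014] -0.4
[-0.003  0.003] -0.08
[-0.007  0.007] -0.16
[-0.01  0.01] -0.24
[-0.013  0.014] -0.32
[-0.016  0.018] -0.4
```

Call:
step_arm:
  rows:
    - {"xyz": [-0.005,0.001,0],"delta_rot": [0,0,-0.08]}
    - {"xyz": [-0.009,0.003,0],"delta_rot": [0,0,-0.16]}
    - {"xyz": [-0.013,0.005,0],"delta_rot": [0,0,-0.24]}
    - {"xyz": [-0.018,0.007,0],"delta_rot": [0,0,-0.32]}
    - {"xyz": [-0.022,0.01,0],"delta_rot": [0,0,-0.4]}

```text
t: 24.0
ee_pos: [0.5562, -0.0632, 0.0706]
ee_rot: [0.882, 0.471, 0.003, 0.001]
wrist_force: [3.2, -0.1, 1.6]
width: 0.0316
grip_force: 2.0
```

```bash
python3 arc.py 0.2 1
```

```text
t 24.0 pos [ 0.5562 -0.0632  0.0706] yaw -33.75 w 0.0316 grip 2.0 q7 0.059
ft_torque [-0.078 -0.612 -0.014] sd [0. 0. 0.]
wrist_force [ 3.196 -0.135  1.648] sd [0. 0. 0.]
effort [  1.016 -48.377  12.299 -12.236   0.471   0.863   0.388] sd [0. 0. 0. 0. 0. 0. 0.]
r 0.059888615240305774 th -120.9428083410541
[-0.004  0.002] -0.08
[-0.008  0.005] -0.16
[-0.012  0.008] -0.24
[-0.016  0.011] -0.32
[-0.019  0.014] -0.4
```

Call:
step_arm:
  rows:
    - {"xyz": [-0.004,0.002,0],"delta_rot": [0,0,-0.08]}
    - {"xyz": [-0.008,0.005,0],"delta_rot": [0,0,-0.16]}
    - {"xyz": [-0.012,0.008,0],"delta_rot": [0,0,-0.24]}
    - {"xyz": [-0.016,0.011,0],"delta_rot": [0,0,-0.32]}
    - {"xyz": [-0.019,0.014,0],"delta_rot": [0,0,-0.4]}

```text
t: 24.5
ee_pos: [0.5468, -0.0562, 0.0706]
ee_rot: [0.925, 0.381, 0.003, 0.001]
wrist_force: [3.3, 0.7, 2.1]
width: 0.0318
grip_force: 2.0
```

```bash
python3 arc.py 0.2 1
```

```text
t 24.5 pos [ 0.5468 -0.0562  0.0706] yaw -45.21 w 0.0318 grip 2.0 q7 -0.104
ft_torque [-0.053 -0.621  0.065] sd [0. 0. 0.]
wrist_force [3.305 0.675 2.073] sd [0. 0. 0.]
effort [  0.942 -47.234  12.779 -11.47    0.517   0.878   0.379] sd [0. 0. 0. 0. 0. 0. 0.]
r 0.059934747803024456 th -132.1465611594504
[-0.004  0.003] -0.08
[-0.007  0.007] -0.16
[-0.01  0.01] -0.24
[-0.013  0.014] -0.32
[-0.016  0.018] -0.4
```

Call:
step_arm:
  rows:
    - {"xyz": [-0.004,0.003,0],"delta_rot": [0,0,-0.08]}
    - {"xyz": [-0.007,0.007,0],"delta_rot": [0,0,-0.16]}
    - {"xyz": [-0.01,0.01,0],"delta_rot": [0,0,-0.24]}
    - {"xyz": [-0.01,0.01,0],"delta_rot": [0,0,-0.24]}
    - {"xyz": [-0.01,0.01,0],"delta_rot": [0,0,-0.24]}

```text
t: 25.0
ee_pos: [0.5418, -0.0515, 0.0703]
ee_rot: [0.945, 0.326, 0.003, 0.001]
wrist_force: [6.3, 0.1, 3.1]
width: 0.0319
grip_force: 2.9
```

```bash
python3 arc.py 0.12 1
```

```text
t 25.0 pos [ 0.5418 -0.0515  0.0703] yaw -51.94 w 0.0319 grip 2.9 q7 -0.203
ft_torque [-0.096 -0.978  0.099] sd [0. 0. 0.]
wrist_force [6.302 0.126 3.075] sd [0. 0. 0.]
effort [  0.395 -45.318  12.988  -9.436   0.647   1.307  -0.139] sd [0. 0. 0. 0. 0. 0. 0.]
r 0.060124994974324754 th -138.70596613277814
[-0.002  0.002] -0.05
[-0.004  0.005] -0.1
[-0.005  0.007] -0.14
[-0.007  0.009] -0.19
[-0.009  0.012] -0.24
```

Call:
step_arm:
  rows:
    - {"xyz": [-0.002,0.002,0],"delta_rot": [0,0,-0.05]}
    - {"xyz": [-0.004,0.004,0],"delta_rot": [0,0,-0.1]}
    - {"xyz": [-0.004,0.004,0],"delta_rot": [0,0,-0.1]}
    - {"xyz": [-0.004,0.004,0],"delta_rot": [0,0,-0.1]}
    - {"xyz": [-0.004,0.004,0],"delta_rot": [0,0,-0.1]}

```text
t: 25.5
ee_pos: [0.5423, -0.051, 0.0707]
ee_rot: [0.953, 0.302, 0.005, 0.003]
wrist_force: [12.5, -2.9, -1.8]
width: 0.0319
grip_force: 6.3
```

```bash
python3 arc.py 0.12 1
```

```text
t 25.5 pos [ 0.5423 -0.051   0.0707] yaw -54.82 w 0.0319 grip 6.3 q7 -0.244
ft_torque [-0.736 -2.36   0.234] sd [0. 0. 0.]
wrist_force [12.498 -2.857 -1.829] sd [0. 0. 0.]
effort [ -1.187 -46.668  11.893  -6.414   0.929   3.622  -0.221] sd [0. 0. 0. 0. 0. 0. 0.]
r 0.059463797289685226 th -138.70102285734228
[-0.003  0.001] -0.05
[-0.005  0.004] -0.1
[-0.006  0.006] -0.14
[-0.008  0.008] -0.19
[-0.01   0.011] -0.24
```

Call:
step_arm:
  rows:
    - {"xyz": [0.007,-0.008,0],"delta_rot": [0,0,0]}
    - {"xyz": [0.013,-0.014,0],"delta_rot": [0,0,0]}
    - {"xyz": [0.013,-0.014,0],"delta_rot": [0,0,0]}
    - {"xyz": [0.013,-0.014,0],"delta_rot": [0,0,0]}
    - {"xyz": [0.013,-0.014,0],"delta_rot": [0,0,0]}

```text
t: 26.0
ee_pos: [0.5426, -0.0568, 0.0683]
ee_rot: [0.953, 0.302, -0.0, -0.0]
wrist_force: [0.7, 0.3, 0.8]
width: 0.0317
grip_force: 0.2
```

```bash
python3 -c "
from h import *
st()"
```

```text
t 26.0 pos [ 0.5426 -0.0568  0.0683] yaw -54.9 w 0.0317 grip 0.2 q7 -0.239
ft_torque [-0.1    0.079 -0.049] sd [0. 0. 0.]
wrist_force [0.665 0.307 0.804] sd [0. 0. 0.]
effort [-1.5200e-01 -4.8373e+01  1.4007e+01 -1.3607e+01 -7.1000e-02  1.7000e-01
 -4.0000e-03] sd [0. 0. 0. 0. 0. 0. 0.]
```

Call:
step_arm:
  rows:
    - {"xyz": [0.005,-0.004,0],"delta_rot": [0,0,0]}
    - {"xyz": [0.006,-0.005,0.05],"delta_rot": [0,0,0]}
    - {"xyz": [0.006,-0.005,0.13],"delta_rot": [0,0,0]}
    - {"xyz": [0.006,-0.005,0.22],"delta_rot": [0,0,0]}
    - {"xyz": [0.006,-0.005,0.3],"delta_rot": [0,0,0]}

```text
t: 26.5
ee_pos: [0.5458, -0.0594, 0.2201]
ee_rot: [0.953, 0.301, -0.0, -0.0]
wrist_force: [0.8, 0.0, 0.6]
width: 0.0318
grip_force: 0.0
```

Call:
step_arm:
  rows:
    - {"xyz": [-0.03,-0.06,0.05],"delta_rot": [0,0,0]}
    - {"xyz": [-0.06,-0.12,0.05],"delta_rot": [0,0,0]}
    - {"xyz": [-0.06,-0.12,0.05],"delta_rot": [0,0,0]}
    - {"xyz": [-0.06,-0.12,0.05],"delta_rot": [0,0,0]}
    - {"xyz": [-0.06,-0.12,0.05],"delta_rot": [0,0,0]}

```text
t: 27.0
ee_pos: [0.5163, -0.118, 0.2429]
ee_rot: [0.953, 0.302, -0.0, -0.0]
wrist_force: [0.1, 0.3, -0.4]
width: 0.0316
grip_force: 0.0
```

Run:
```python
from h import *
st()
for c in ['scene','side','wrist']:
    i=bot.camera_info(c); p,d=bot.get_image(c); w=world(c,np.ones(d.shape,bool),d,i)
    s=w[(w[:,2]>.09)&(w[:,2]<.101)]; r=np.hypot(s[:,0]-.587,s[:,1]+.012); s=s[(r>.06)&(r<.09)]
    if len(s): m=s.mean(0); print(c,len(s),m,np.degrees(np.arctan2(m[1]+.012,m[0]-.587)))
    t=w[(abs(w[:,0]-.587)<.04)&(abs(w[:,1]+.012)<.04)&(w[:,2]>.118)&(w[:,2]<.14)]
    if len(t): print(np.median(t[:,2]),cv2.minEnclosingCircle(t[:,:2].astype(np.float32)))
    if c=='scene': cv2.imwrite('pics/f.png',p)
```

```text
t 27.0 pos [ 0.5163 -0.118   0.2429] yaw -54.81 w 0.0316 grip 0.0 q7 -0.317
ft_torque [-0.028  0.125  0.015] sd [0. 0. 0.]
wrist_force [ 0.134  0.314 -0.43 ] sd [0. 0. 0.]
effort [ 7.5600e-01 -3.6991e+01  1.2797e+01 -2.1424e+01 -2.0000e-03 -1.4000e-02
 -0.0000e+00] sd [0. 0. 0. 0. 0. 0. 0.]
scene 34 [ 0.54029394 -0.07096618  0.09493736] -128.38211729058702
0.12441627894860312 ((0.5880600810050964, -0.012584444135427475), 0.021777741611003876)
side 31 [ 0.53451894 -0.07500495  0.09542352] -129.7931922127554
0.12568045220908988 ((0.5856602191925049, -0.013441323302686214), 0.02136138267815113)
wrist 277 [ 0.53769756 -0.071363    0.09602918] -129.71047034819222
0.12634476492430674 ((0.5866184830665588, -0.01192035898566246), 0.02158828265964985)
```

View pics/f.png

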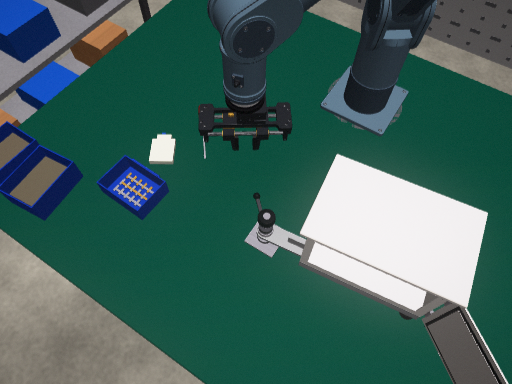

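The scene view shows the lever swung, with its ball at (257,196) and the knob at (266,217). The cabinet and the other things have not moved, and the gripper is clear.

```bash
python3 -c "
from rig import bot
print(bot.close_job())"
```

```text
the job is handed in; nothing more can be done
None
```

I handed the job in at about 27 s, with no verdict returned: the foot bears on the plate at roughly 5 N (estimated from the turning torque), the lock nut is against its stop, the robot is clear, and nothing looks shifted.

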